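# Follow the glue tab of a coasting lens turntable with a curing lamp

### The job

Take the curing lamp out of its holder, and with the lamp in hand give the lens turntable a gentle push so that it goes on turning by itself at an easy pace (about one turn in 8 seconds, never faster than one in 4). With nothing touching the turntable any more, hold the lamp upright about 3 cm above the orange glue tab and travel round with it, never more than 25 mm off to the side, for a good 5 seconds without a break while the table is still visibly turning. Then stand the lamp back in its holder, fully down, and let go; the turntable may be left to run out, and the other things on the bench stay where they are.

Things in the scene. Friction and masses are not known exactly. Their poses are not given: they have to be found in the camera images.
- turntable: Black round platter 244 mm across, 18 mm thick, free to turn about its vertical axis. Origin: on the axis at its underside, 30 mm above the bench; z up, x from the axis towards the orange tab (yaw = turning angle). Mass 2.4 kg (hidden 0.75 to 1.3 times), inertia 0.017 kg m2, drag 0.0016 N m s/rad plus 0.0004 N m: slows with a time constant of about 11 s
- lens (a point): Top of the glass lens on the turntable's axis, 73.5 mm above the bench. The lens sits in an aluminium cell at the platter's centre, 116 mm across, whose rim is 58 mm above the bench. The platter's upper face is 48 mm above the bench; a fixed grey base is under it
- tab (a point): Centre of the top face of the orange glue tab on the platter: disc 34 mm across and 4 mm high, 88 mm from the turntable's axis along its x axis, top 22 mm above the turntable's origin (52 mm above the bench)
- peg_a (a point): Centre of the top of one upright steel peg to push on: 18 mm diameter, 45 mm high above the platter, 100 mm from the axis along the turntable's +y (a quarter turn counter-clockwise, from above, from the tab); its top is 93 mm above the bench
- peg_b (a point): The same for the second peg, along the turntable's -y (a quarter turn clockwise from the tab)
- lamp: Loose curing lamp, a straight torch 160 mm long, 0.12 kg: aluminium barrel 26 mm diameter from its amber lens end to 110 mm, then an orange square grip head 26 x 26 mm (sides along its x, y) to 160 mm. Origin: centre of the lens (lower) end, z along the lamp towards the grip head. Starts upright in the holder, grip head up, to be taken from above
- holder: Fixed lamp holder, left or right of the turntable: steel foot 100 mm across, 12 mm thick, with a blue round cup, 52 mm outside and 42 mm inside diameter, rim 64 mm and inner floor 18 mm above the bench. Origin: centre of the foot's underside, on the cup's axis. The lamp is home standing on the cup's floor
- adhesive: Amber adhesive bottle 52 mm across, 110 mm high, origin under its centre; stands on the other side of the turntable from the holder; leave alone
- beaker: Glass beaker 70 mm across, 90 mm high, origin under its centre; leave alone
- jar: Glass jar with blue lid, 70 mm across, 80 mm high, origin under its centre; leave alone
- lens_tray: White compartment tray 120 x 90 x 35 mm, origin under its centre; leave alone
- screwdriver: Red-handled screwdriver, about 200 mm long, lying flat on the bench; leave alone
Things that resemble listed ones, but are neither listed nor needed, are in the scene too. Leave any green look-alike of the part that bears turntable alone. There is more than one size of the lamp; the job needs the smaller.

How it is judged:
On the way, in this order (a step that is already met when the one before it is completed fails the run):
1. the lamp is lifted clear out of its holder (z of lamp in the frame of holder above 0.068 m and angular speed of turntable below 0.1 rad/s), for 0.1 s.
2. the turntable is turning at 0.35 rad/s or more (angular speed of turntable above 0.35 rad/s), for 0.1 s.
3. for 5 s on end the upright lamp's lens end is within 25 mm sideways of the tab and 8 to 65 mm above it, while the turntable turns at over 0.2 rad/s with nothing touching it (horizontal distance between lamp and tab below 0.025 m and z of lamp in the frame of tab between 0.008 and 0.065 m and angle between lamp's own z axis and vertical below 0.25 rad and angular speed of turntable above 0.2 rad/s and contact force between anything else and turntable below 0.05 N), for 5 s.
At the end, for the whole second after the job is handed in: The lamp stands released and still in the holder's cup: on its floor within 6 mm, within 16 mm of the cup's axis, upright within 0.15 rad; bystanders within 30 mm of where they were. The turntable may still be coasting (horizontal distance between lamp and holder below 0.016 m and z of lamp in the frame of holder between 0.012 and 0.024 m and angle between lamp's own z axis and vertical below 0.15 rad and linear speed of lamp below 0.03 m/s and angular speed of turntable below 1.57 rad/s and distance of each of adhesive, beaker, jar, lens_tray, screwdriver from where it was at the start of the episode below 0.03 m); the robot touches nothing.
It fails at once if the turntable is spun faster than 1.57 rad/s (one turn in 4 s) (angular speed of turntable above 1.57 rad/s).
It fails at once if the turntable, its pegs or its lens are struck or pressed with more than 15 N (contact force between anything else and turntable above 15 N).
It fails at once if the lamp is tipped over or dropped (tilt over 0.7 rad) (angle between lamp's own z axis and vertical above 0.7 rad).
It fails at once if a bystander is pushed more than 30 mm (distance of any of adhesive, beaker, jar, lens_tray, screwdriver from where it was at the start of the episode above 0.03 m).
It also fails if it takes over 61 s, if anything falls off the work surface, if the arm or the gripper's body presses on something with over 40 N, if the wrist force passes 120 N, or if a joint passes its speed limit or range.

### The arm

A 7-joint arm with a two-finger parallel gripper is mounted at the origin on the work surface. World frame = base frame: x ahead of the robot, y to its left, z up, the work surface at z = 0. Lengths are in m, angles in rad, forces in N, time in s.
With the tool pointing down it reaches from about 0.4 to 0.85 m from the base axis. Payload 10.4 kg.
Tool frame: the origin (TCP) lies midway between the tips of the shut fingers; the grasp point (between the pads) lies r.grip_point_offset behind it (r.grip_point_offset is the distance from the TCP to the grasp point, in m); z points along the fingers, y is the line along which they close (so a half turn about z gives the same grasp; the last joint's range is limited). The gripper opens to 87 mm and grips with 3 to 60 N. Pads are 19 mm wide; open, the fingers measure 117 mm over their backs; the gripper's body (75 mm by 190 mm) begins 51 mm behind the grasp point.
Start: joints at [1.097, 0.332, -0.065, 1.46, 0.022, 1.35, -0.088], TCP at [0.272, -0.563, 0.223] pointing down, gripper open.
Joint ranges: [-2.6, 2.6], [-0.5, 2.12], [-1.47, 1.34], [0.16, 2.42], [-1.27, 4.41], [0.06, 2.06], [-2.6, 2.6]. Speed limits (rad/s): [2.22, 2.22, 2.79, 2.79, 3.14, 3.14, 3.14].

### API

Orientations are given as a unit quaternion [x, y, z, w].
In Python, from bench import r gives the robot as it stands.
- The arm moves only by the tool play_rows, never from a script. Its arguments are lists of equal length, an entry for each row: "claw": the closure, from 0 (fully open) to 1 (shut); "delta_pos": the shift along the tool's x, y, z scaled (see below), a list of three; "delta_rot": the turn, a rotation vector about the tool's x, y, z scaled (see below), a list of three. A call has 1 to 8 rows; each row shifts and turns the commanded pose from where the row before left it, along the tool's axes as they then stand; what a row does not reach is not made up. The controller multiplies each number of a shift by 200 mm and each number of a turn by pi rad. A row lasts 1/10 s, in which the tool goes at most 50 mm and 8.59 degrees, less where a joint would pass 70% of its speed; a pose out of reach is approached as far as the arm can. A call with a number of a shift or a turn outside -1 to 1 is refused whole. A call with a gripper value outside its range is refused whole. The fingers move at their own pace and stop on an object; "squeeze" is the grip in N (left out, the last holds). Time passes only in rows, so rows that do not move let the fingers close. It gives the time, the measured TCP pose, the force, the opening and the grip force at its end, in the units of the state.
- r.read_state(): the state, without advancing time (a new reading comes with each control period).
- r.camera(name): name is "side" or "top" or "wrist"; returns a dict with "pixels" (480x640x3 uint8, red, green, blue), "camera_matrix" (3x3 intrinsics, pixels), "cam_to_world" (4x4, takes a point from camera to world coordinates); the wrist camera has in their place "hand_eye" (4x4, takes a point from camera to tool coordinates, whose origin is the TCP and whose axes are the flange's). Camera axes: x right, y up, looking along -z (the intrinsics and any distortion apply to the point x, -y, -z); pixel columns grow to the right and rows downward; lengths in m; the calibration is good to about 2 mm. A picture is of the moment at which its call begins: read the wrist's pose just before it. There is no depth.
- r.close_job(): hands the job in; it is judged then, once.
The state is a dict: "time": time; "joint_positions": joint angles; "joint_vel": joint speeds; "joint_torque": joint torques, N m; "ee_pos": TCP position; "eef_rot": TCP orientation; "ft_force": force on the tool from outside, world axes, zero at the start; "torque": the same for the moment, N m; "width": finger opening in m; "grip_force": force on a finger pad.
Only numpy, scipy, OpenCV 4.12 (cv2) and the standard library are available. Lean on these libraries where they do the work, as an engineer would, in place of code of your own. Each camera call takes 0.05 s, during which the arm holds its last target. There are 200 camera calls.

## Working session

There is one attempt and no reset: what is moved stays moved. The work goes in short steps, Python scripts to look and compute and a tool call to move; the robot and the scene stay as the last step left them, time stands still between calls to the robot, and variables do not carry over. Pictures are saved under pics/ and viewed, at most 10 in all, crops included, and the job is handed in when it is done.

Besides the shell and the picture viewer there is one more tool, called after ">>>" as name(argument=value, ...) on one line, values as JSON. play_rows: Moves the arm, as the interface text tells. Shifts and turns lie within -1 to 1; 1 stands for 200 mm of shift or pi rad of turn. Its arguments: {"type":"object","properties":{"claw":{"type":"array"},"delta_pos":{"type":"array"},"delta_rot":{"type":"array"},"squeeze":{"type":"number"}},"required":["claw","delta_pos","delta_rot"]}

```bash
mkdir -p pics
python3 - <<'E'
from bench import r
import cv2,pickle
s=r.read_state(); print(s, r.grip_point_offset)
d={}
for n in("side","top"):
    c=r.camera(n); d[n]=c
    cv2.imwrite(f"pics/{n}0.png",cv2.cvtColor(c["pixels"],cv2.COLOR_RGB2BGR))
    print(n,{k:v for k,v in c.items() if k!="pixels"})
pickle.dump(d,open("c0.pkl","wb"))
E
```

```text
{'time': 0.0, 'joint_positions': array([ 1.09740324,  0.33290937, -0.06471438,  1.46091163,  0.02160724,
        1.34989279, -0.08851126]), 'joint_vel': array([ 0.00114738, -0.00044448,  0.00091957,  0.00199396,  0.00067967,
       -0.00056859, -0.00103636]), 'joint_torque': array([ 2.13512940e-04, -6.23252964e+01,  2.48328916e-02, -3.89894557e+01,
       -6.13893592e-02,  3.97649815e-02,  1.09427294e-04]), 'ee_pos': array([ 0.2721379 , -0.56222675,  0.22174473]), 'eef_rot': array([ 9.74702597e-01,  2.23504672e-01, -1.91441682e-04, -6.86429251e-04]), 'ft_force': array([ 0.80542437, -0.67935792, -0.10229817]), 'torque': array([0.00100717, 0.00018465, 0.03242509]), 'grip_force': 0.0, 'width': 0.08718003800022563} 0.0187
side {'camera_matrix': array([[534.48918534,   0.        , 313.87411662],
       [  0.        , 534.48918534, 232.87615254],
       [  0.        ,   0.        ,   1.        ]]), 'cam_to_world': array([[-0.74494994,  0.41155696, -0.52504329, -0.21991899],
       [-0.66676669, -0.4849518 ,  0.56590099,  0.79102292],
       [-0.0217202 ,  0.77164929,  0.63567729,  0.96515626],
       [ 0.        ,  0.        ,  0.        ,  1.        ]])}
top {'camera_matrix': array([[474.96032005,   0.        , 322.29497901],
       [  0.        , 474.96032005, 248.49536022],
       [  0.        ,   0.        ,   1.        ]]), 'cam_to_world': array([[-0.0202994 ,  0.99349416, -0.11205934,  0.37104655],
       [-0.99946984, -0.02301862, -0.02302551,  0.00362167],
       [-0.02545516,  0.11153253,  0.99343471,  1.22404479],
       [ 0.        ,  0.        ,  0.        ,  1.        ]])}
```

View pics/top0.png

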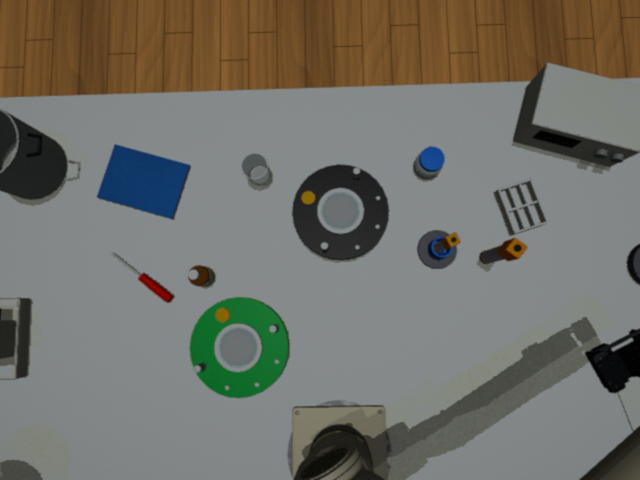

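View pics/side0.png

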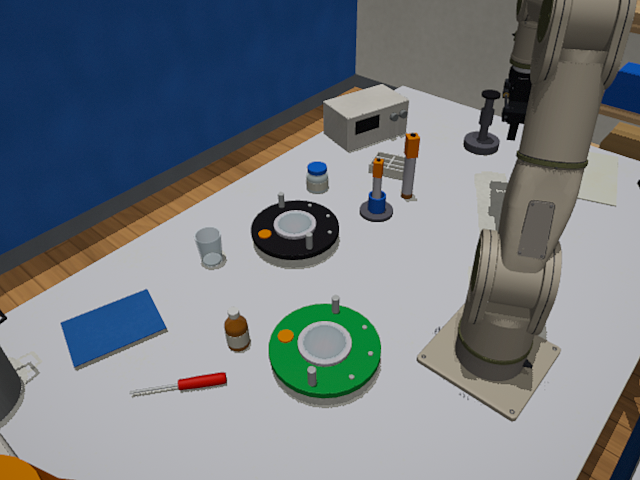

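The top view shows the black turntable at (341,211) with its tab at (308,198) and pegs at (357,172) and (324,246). The green look-alike is at (240,347).

There are two lamps: one in the blue cup (head at top (453,240), side (378,165)), and a larger one standing free (top (514,249), side (412,142)). The one in the cup is smaller and stands in the holder, so it fits. I'll confirm this in an enlarged crop.

```bash
python3 - <<'E'
import pickle,cv2,numpy as np
d=pickle.load(open("c0.pkl","rb"))
a=d["side"]["pixels"][120:270,240:440]; b=d["top"]["pixels"][150:270,285:545]
a=cv2.resize(a,(440,330),interpolation=cv2.INTER_CUBIC); b=cv2.resize(b,(780,360),interpolation=cv2.INTER_CUBIC)
# top crop x3; side crop x2.2 -> two stacked would exceed; save separately
a=cv2.resize(d["side"]["pixels"][120:225,345:435],(257,300),interpolation=cv2.INTER_CUBIC)
a2=cv2.resize(d["side"]["pixels"][180:270,240:350],(367,300),interpolation=cv2.INTER_CUBIC)
im=np.zeros((600,780,3),np.uint8); im[:300,:257]=a; im[:300,270:637]=a2
im[300:,:650]=cv2.resize(b,(650,300))
cv2.imwrite("pics/crop1.png",im[...,::-1])
E
cat > h.py <<'E'
import numpy as np,cv2
def ray(c,uv):
    K=c["camera_matrix"];T=c["cam_to_world"]
    v=np.linalg.inv(K)@[uv[0],uv[1],1]; v=T[:3,:3]@(v*[1,-1,-1]); return T[:3,3],v/np.linalg.norm(v)
def onz(c,uv,z):
    o,v=ray(c,uv); return o+v*(z-o[2])/v[2]
def tri(c1,p1,c2,p2):
    o1,a=ray(c1,p1);o2,b=ray(c2,p2)
    t=np.linalg.lstsq(np.c_[a,-b],o2-o1,rcond=None)[0]
    A=o1+a*t[0];B=o2+b*t[1]; return (A+B)/2,np.linalg.norm(A-B)
def proj(c,P):
    T=c["cam_to_world"];q=T[:3,:3].T@(np.array(P)-T[:3,3]);q=c["camera_matrix"]@(q*[1,-1,-1]);return q[:2]/q[2]
E
python3 - <<'E'
import sys;sys.path.insert(0,'.')
from h import *;import pickle
d=pickle.load(open("c0.pkl","rb"));S,T=d["side"],d["top"]
np.set_printoptions(precision=4,suppress=True)
for n,t,s in [("tab",(308,198),(265,234)),("pegfar",(357,171),(281,194)),("pegnear",(324,245.5),(310,235)),("lamp head",(453.5,239.5),(378,160)),("big",(515,248.5),(412,135)),("cell",(341,211),(295,224)),("cup",(438,245),(377,195))]:
    print(n,*tri(T,t,S,s))
E
```

```text
tab [0.6329 0.0647 0.0498] 0.0012530964153439849
pegfar [ 0.6888 -0.058   0.0894] 0.0026678831825153516
pegnear [0.5055 0.0252 0.09  ] 0.0016012277777022747
lamp head [ 0.5038 -0.2605  0.1789] 0.004152092660515294
big [ 0.4767 -0.3798  0.2151] 0.0033112989973789926
cell [ 0.5976 -0.0171  0.0526] 0.0028205660876661235
cup [ 0.5014 -0.2541  0.0653] 0.00604223006444994
```

View pics/crop1.png

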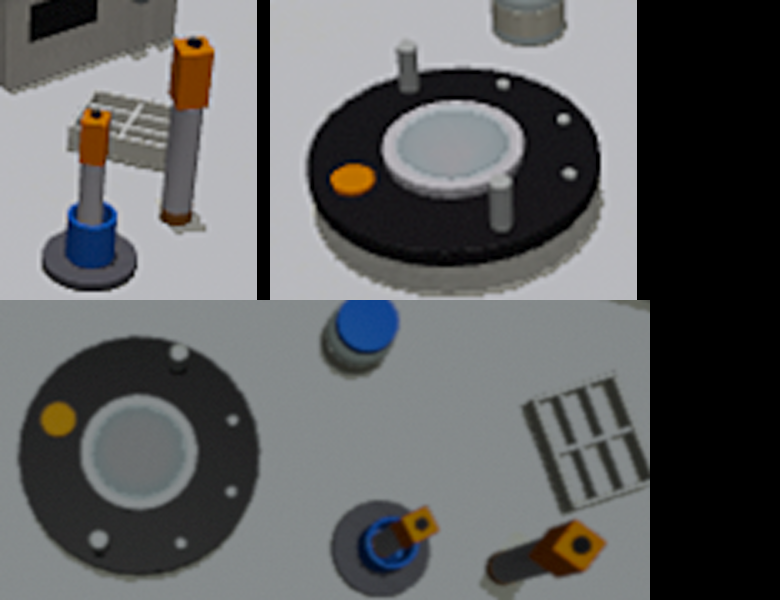

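The crop confirms it: the cup lamp's top triangulates to z = 0.179 (18 + 160 mm) and is the smaller, while the free one reaches 0.215. The table axis is at about (0.597, -0.017), and the tab is 88 mm from it at 66°, as specified. Next I move above the holder for a wrist view.

>>> play_rows(claw=[0, 0, 0, 0, 0, 0, 0, 0], delta_pos=[[0.1, -0.05, -0.15], [0.2, -0.1, -0.15], [0.2, -0.1, -0.15], [0.2, -0.1, -0.05], [0.2, -0.1, 0], [0.2, -0.1, 0], [0.2, -0.1, 0], [0.2, -0.1, 0]], delta_rot=[[0, 0, 0], [0, 0, 0], [0, 0, 0], [0, 0, 0], [0, 0, 0], [0, 0, 0], [0, 0, 0], [0, 0, 0]])

```text
time: 0.9
ee_pos: [0.4737, -0.3003, 0.3181]
eef_rot: [0.975, 0.223, -0.0, -0.0]
ft_force: [0.3, -0.4, -0.5]
width: 0.0869
grip_force: 0.0
```

>>> play_rows(claw=[0, 0, 0], delta_pos=[[0.2, -0.12, 0], [0, 0, 0], [0, 0, 0]], delta_rot=[[0, 0, 0], [0, 0, 0], [0, 0, 0]])

```text
time: 1.2
ee_pos: [0.499, -0.2618, 0.3179]
eef_rot: [0.974, 0.225, -0.0, -0.0]
ft_force: [-0.9, -1.2, -0.0]
width: 0.0869
grip_force: 0.0
```

Run:
```python
from bench import r
import cv2,pickle
s=r.read_state(); print(s["time"],s["ee_pos"],s["eef_rot"],s["ft_force"])
c=r.camera("wrist"); t=r.camera("top"); q=r.camera("side")
pickle.dump((s,c,t,q),open("w1.pkl","wb"))
print(c["camera_matrix"],c["hand_eye"],c.keys())
cv2.imwrite("pics/w1.png",c["pixels"][...,::-1])
```

```text
1.2 [ 0.49901531 -0.26182358  0.31790337] [ 9.74409295e-01  2.24780827e-01 -2.75594384e-04 -1.71837661e-04] [-0.87304393 -1.17176387 -0.02764494]
[[364.30863803   0.         322.0070631 ]
 [  0.         364.30863803 241.50386862]
 [  0.           0.           1.        ]] [[-7.06989749e-04  9.59399902e-01  2.82048449e-01  7.74964180e-02]
 [ 9.99999735e-01  7.27451334e-04  3.21676016e-05  2.81153621e-05]
 [-1.74314927e-04  2.82048397e-01 -9.59400162e-01 -1.61821431e-01]
 [ 0.00000000e+00  0.00000000e+00  0.00000000e+00  1.00000000e+00]] dict_keys(['pixels', 'camera_matrix', 'hand_eye'])
```

View pics/w1.png

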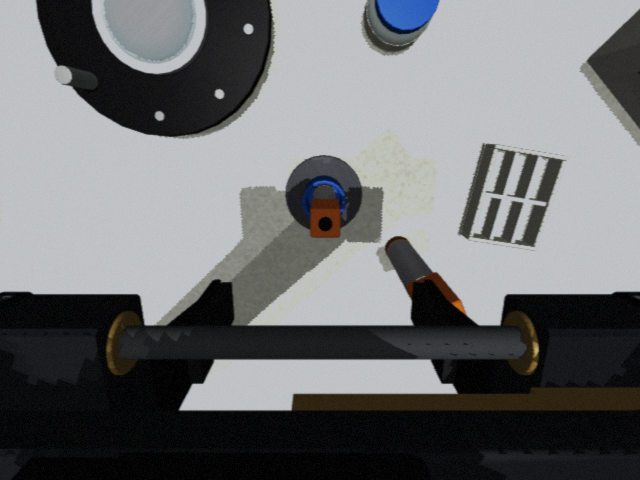

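The wrist view shows the lamp head at (325,218) with its sides along the tool axes, the foot centred near (324,191), and the big lamp clear at (430,280). Now I'll refine the lamp, holder and head yaw.

```bash
cat >> h.py <<'E'
from scipy.spatial.transform import Rotation as Ro
def wcam(s,c):
    T=np.eye(4);T[:3,:3]=Ro.from_quat(s["eef_rot"]).as_matrix();T[:3,3]=s["ee_pos"]
    return dict(camera_matrix=c["camera_matrix"],cam_to_world=T@c["hand_eye"],pixels=c["pixels"])
def trin(cs,ps):
    A=np.zeros((3,3));b=np.zeros(3)
    for c,p in zip(cs,ps):
        o,v=ray(c,p);M=np.eye(3)-np.outer(v,v);A+=M;b+=M@o
    X=np.linalg.solve(A,b);return X,[np.round(proj(c,X)-p,1) for c,p in zip(cs,ps)]
E
python3 - <<'E'
from h import *;import pickle
np.set_printoptions(precision=4,suppress=True)
s,c,t,q=pickle.load(open("w1.pkl","rb"));d=pickle.load(open("c0.pkl","rb"));W=wcam(s,c);S,T=d["side"],d["top"]
def comps(im,m,lo,roi):
    x0,y0,x1,y1=roi; m=m[y0:y1,x0:x1].astype(np.uint8)
    n,l,st,ce=cv2.connectedComponentsWithStats(m)
    return [(st[i],ce[i]+[x0,y0],l==i) for i in range(1,n) if st[i][4]>=lo]
w=W["pixels"].astype(int); hsv=cv2.cvtColor(W["pixels"],cv2.COLOR_RGB2HSV)
om=(hsv[...,0]<18)&(hsv[...,1]>150)&(hsv[...,2]>60)
for st,ce,m in comps(w,om,50,(270,140,380,260)): 
    print("orange w",st,ce,cv2.minAreaRect(np.argwhere(m)[:,::-1].astype(np.float32)))
    V=hsv[140:260,270:380,2]; print("V rows at col 325", hsv[200:242,319,2])
# hole
g=W["pixels"].sum(2); ys,xs=np.where((g[205:240,308:344]<90)); print("hole w",xs.mean()+308,ys.mean()+205,len(xs))
for n,I,roi in (("top",T,(440,228,470,255)),("side",S,(365,150,392,185))):
    h=cv2.cvtColor(I["pixels"],cv2.COLOR_RGB2HSV); m=(h[...,0]<20)&(h[...,1]>150)&(h[...,2]>60)
    x0,y0,x1,y1=roi; g=I["pixels"].sum(2)
    for st,ce,_ in comps(0,m,20,roi): print(n,st,ce)
    sub=g[y0:y1,x0:x1]; print(n,"darkest",np.argwhere(sub<120)[:,::-1].mean(0)+[x0,y0] if (sub<120).any() else sub.min(), (sub<120).sum())
# foot
for n,I,p,rr in (("top",T,(437.5,248.5),30),("wrist",W,(324,191),50)):
    # background bright bench -> foot edge: radial search at projected circle
    best=None
    L=cv2.GaussianBlur(I["pixels"],(3,3),0).astype(float).sum(2)
    c0=onz(I,p,0.012)
    def score(xy):
        a=np.linspace(0,2*np.pi,120,endpoint=False); v=[]
        for R in (0.046,0.054):
            P=np.c_[xy[0]+R*np.cos(a),xy[1]+R*np.sin(a),np.full(120,.012)]
            uv=np.array([proj(I,x) for x in P],np.float32); v.append(cv2.remap(L.astype(np.float32),uv[:,:1],uv[:,1:],1)[:,0])
        return -np.median(np.clip(v[1]-v[0],0,200))-np.mean(np.clip(v[1]-v[0],-50,200))
    from scipy.optimize import brute
    x=brute(score,[(c0[0]-.012,c0[0]+.012),(c0[1]-.012,c0[1]+.012)],Ns=25,finish=None); print("foot",n,c0,x,score(x))
E
```

```text
orange w [ 40  59  31  39 929] [324.8116 217.0183] ((55.0, 78.0), (38.0, 30.0), 90.0)
V rows at col 325 [ 71  74  71  72  71  72  67  71  80 101 103 106 102  99 105 102 103 105
  99  73  49  26  24  15   7  12  22  40  72  99 102 103 101 100 107 101
  96  83 102  99 101 107]
hole w 324.675 221.805 200
top [ 5  5 15 14 57] [452.1579 240.1053]
top darkest [445.1927 244.4037] 109
side [  8   8  11  20 175] [377.6171 167.8743]
side darkest [378.  159.5] 6
foot top [ 0.5009 -0.2624  0.012 ] [ 0.4989 -0.2594] -369.75452
foot wrist [ 0.5069 -0.2608  0.012 ] [ 0.5039 -0.2608] -382.23016
```

Run:
```python
from h import *;import pickle
np.set_printoptions(precision=4,suppress=True)
s,c,t,q=pickle.load(open("w1.pkl","rb"));d=pickle.load(open("c0.pkl","rb"));W=wcam(s,c);S,T=d["side"],d["top"]
X,e=trin([W,T,S],[(324.7,223.2),(453.4,239.6),(378,159.5)]);print(X,e)
print(onz(W,(324.7,223.2),.178),onz(T,(453.4,239.6),.178),onz(S,(378,159.5),.178))
R=Ro.from_quat(s["eef_rot"]).as_matrix()
print("tool delta",R.T@(X-s["ee_pos"]), "w only",R.T@(onz(W,(324.7,223.2),.178)-s["ee_pos"]))
```

```text
[ 0.5042 -0.2609  0.1797] [array([-0.9,  0.3]), array([-0.2, -1.1]), array([0.7, 0.1])]
[ 0.5045 -0.2617  0.178 ] [ 0.5021 -0.2618  0.178 ] [ 0.5078 -0.2625  0.178 ]
tool delta [0.0052 0.0015 0.1382] w only [0.005  0.0023 0.1399]
```

>>> play_rows(claw=[0, 0, 0, 0, 0, 0.5, 1, 1], delta_pos=[[0.025, 0.01, 0.1], [0, 0, 0.2], [0, 0, 0.2], [0, 0, 0.2], [0, 0, 0.13], [0, 0, 0.08], [0, 0, 0], [0, 0, 0]], delta_rot=[[0, 0, 0], [0, 0, 0], [0, 0, 0], [0, 0, 0], [0, 0, 0], [0, 0, 0], [0, 0, 0], [0, 0, 0]], squeeze=40)

```text
time: 2.15
ee_pos: [0.5038, -0.2635, 0.1368]
eef_rot: [0.975, 0.223, 0.0, 0.0]
ft_force: [-0.2, -0.5, 0.7]
width: 0.0708
grip_force: 0.0
```

>>> play_rows(claw=[1, 1, 1, 1], delta_pos=[[0, 0, 0], [0, 0, 0], [0, 0, 0], [0, 0, 0]], delta_rot=[[0, 0, 0], [0, 0, 0], [0, 0, 0], [0, 0, 0]])

```text
time: 2.55
ee_pos: [0.5042, -0.2627, 0.1368]
eef_rot: [0.975, 0.223, 0.0, 0.0]
ft_force: [0.2, 0.4, -0.1]
width: 0.0391
grip_force: 0.0
```

>>> play_rows(claw=[1, 1, 1, 1], delta_pos=[[0, 0, 0], [0, 0, 0], [0, 0, 0], [0, 0, 0]], delta_rot=[[0, 0, 0], [0, 0, 0], [0, 0, 0], [0, 0, 0]])

```text
time: 2.95
ee_pos: [0.5041, -0.2626, 0.1364]
eef_rot: [0.975, 0.223, 0.0, 0.0]
ft_force: [0.4, -1.1, 0.2]
width: 0.0256
grip_force: 40.0
```

>>> play_rows(claw=[1, 1, 1, 1, 1, 1, 1, 1], delta_pos=[[0, 0, -0.05], [0, 0, -0.1], [0, 0, -0.1], [0, 0, -0.1], [0, 0, -0.1], [0, 0, -0.1], [0, 0, -0.05], [0, 0, 0]], delta_rot=[[0, 0, 0], [0, 0, 0], [0, 0, 0], [0, 0, 0], [0, 0, 0], [0, 0, 0], [0, 0, 0], [0, 0, 0]])

```text
time: 3.75
ee_pos: [0.5046, -0.2627, 0.2578]
eef_rot: [0.975, 0.224, 0.001, 0.001]
ft_force: [0.1, -0.2, -1.6]
width: 0.0261
grip_force: 40.0
```

Run:
```python
from bench import r
import cv2,pickle,numpy as np
s=r.read_state(); print(s["time"],s["ee_pos"],s["width"],s["grip_force"],s["ft_force"])
c=r.camera("wrist"); t=r.camera("top"); q=r.camera("side")
pickle.dump((s,c,t,q),open("w2.pkl","wb"))
im=np.zeros((480,800,3),np.uint8); im[:,:480]=c["pixels"][:,80:560]
im[:240,480:]=q["pixels"][90:330,180:500];im[240:,480:]=t["pixels"][100:340,240:560]
cv2.imwrite("pics/w2.png",im[...,::-1])
```

```text
3.75 [ 0.50457018 -0.26266491  0.25776425] 0.026060237431853466 39.985289429314435 [ 0.11049593 -0.17479826 -1.55344352]
```

View pics/w2.png

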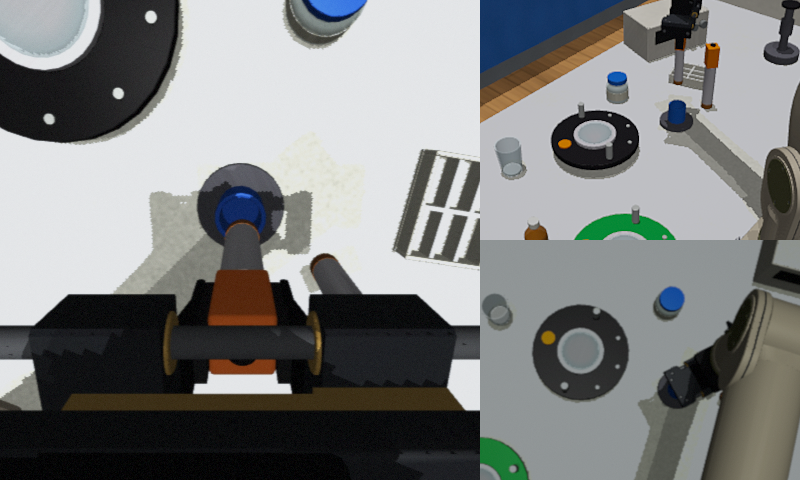

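The lamp is out and held straight, with its lower end at (240,230) in the left panel and 118 mm below the TCP. I'll carry it to the tab side of peg_a and lower it there.

>>> play_rows(claw=[1, 1, 1, 1, 1, 1, 1, 1], delta_pos=[[0.06, -0.11, 0], [0.1, -0.18, 0], [0.11, -0.19, 0], [0.11, -0.19, 0], [0.11, -0.19, 0], [0.11, -0.19, 0], [0.11, -0.18, 0], [0.07, -0.145, 0]], delta_rot=[[0, 0, 0], [0, 0, 0], [0, 0, 0], [0, 0, 0], [0, 0, 0], [0, 0, 0], [0, 0, 0], [0, 0, 0]])

```text
time: 4.7
ee_pos: [0.524, 0.0559, 0.2553]
eef_rot: [0.974, 0.225, -0.001, -0.0]
ft_force: [0.9, -0.5, -1.7]
width: 0.0256
grip_force: 40.0
```

```bash
cat > look.py <<'E'
from bench import r
from h import *
import pickle,sys
np.set_printoptions(precision=4,suppress=True)
def rows(s,pts):  # world waypoints -> tool-axis row numbers
    R=Ro.from_quat(s["eef_rot"]).as_matrix(); p=np.vstack([s["ee_pos"],pts])
    return np.round(np.diff(p,axis=0)@R/0.2,3)
E
python3 - <<'E'
from look import *
s=r.read_state(); print(s["time"],s["ee_pos"],s["joint_positions"])
print(rows(s,[[.525,.053,s["ee_pos"][2]],[.525,.053,.18]]).tolist())
c,t,q=[r.camera(n) for n in("wrist","top","side")]
pickle.dump((s,c,t,q),open("w3.pkl","wb"))
im=np.zeros((480,800,3),np.uint8); im[:,:480]=c["pixels"][:,80:560]
im[:240,480:]=q["pixels"][90:330,180:500];im[240:,480:]=t["pixels"][100:340,240:560]
cv2.imwrite("pics/w3.png",im[...,::-1])
E
```

```text
4.7 [0.524  0.0559 0.2553] [ 0.3205  0.1409 -0.5612  1.6437  0.0754  1.3801 -1.3685]
[[-0.002, 0.015, -0.0], [0.0, 0.0, 0.376]]
```

View pics/w3.png

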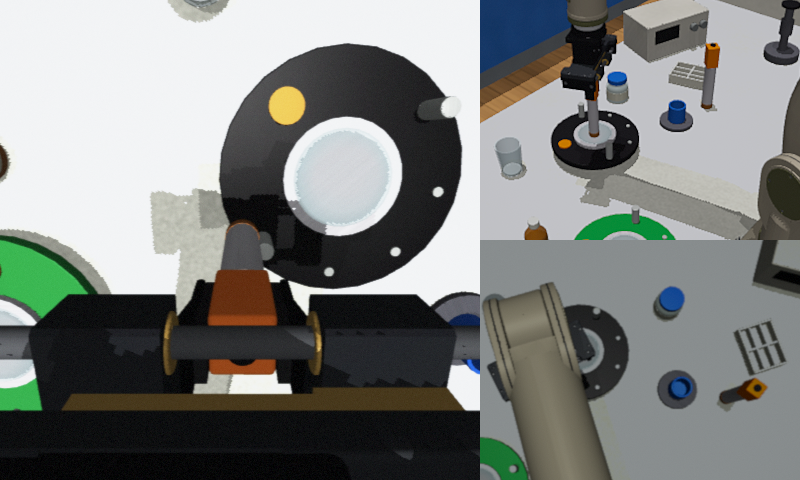

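The wrist view shows the whole platter: tab at (367,105), peg_b top at (530,107), cell centre at (423,176), with peg_a just right of the lamp end. I'll cross-check the axis with it and write the angle tracker, which fits orange and steel features.

```bash
cat >> look.py <<'E'
C=np.array([.597,-.0165])
def tab_seen(cam):
    h=cv2.cvtColor(cam["pixels"],cv2.COLOR_RGB2HSV)
    m=((h[...,0]>12)&(h[...,0]<26)&(h[...,1]>120)&(h[...,2]>90)).astype(np.uint8)
    n,l,st,ce=cv2.connectedComponentsWithStats(m); out=[]
    for i in range(1,n):
        if st[i][4]<25: continue
        X=onz(cam,ce[i],.052); d=X[:2]-C; R=np.hypot(*d)
        if .06<R<.115: out.append((st[i][4],np.arctan2(d[1],d[0]),R,X[:2],ce[i]))
    return max(out,key=lambda o:o[0]) if out else None
E
python3 - <<'E'
from look import *
s,c,t,q=pickle.load(open("w3.pkl","rb"));W=wcam(s,c);d=pickle.load(open("c0.pkl","rb"))
for n,I in(("W",W),("side",q),("T0",d["top"]),("S0",d["side"])): print(n,tab_seen(I))
print("cell",onz(W,(423,176),.058),"pegb W",onz(W,(532,106),.093),"T",onz(d["top"],(357,171),.093),"S",onz(d["side"],(281,194),.093))
print("tab tri",trin([W,d["top"],d["side"]],[tab_seen(I)[4] for I in (W,d["top"],d["side"])]))
# platter outline fit in wrist
L=cv2.GaussianBlur(W["pixels"],(3,3),0).astype(np.float32).sum(2)
from scipy.optimize import brute
a=np.radians(np.arange(-95,125,2))
def score(xy):
    v=[]
    for R in(.119,.126):
        uv=np.array([proj(W,[xy[0]+R*np.cos(x),xy[1]+R*np.sin(x),.048]) for x in a],np.float32)
        v.append(cv2.remap(L,uv[:,:1],uv[:,1:],1)[:,0])
    return -np.mean(np.clip(v[1]-v[0],0,300))
x=brute(score,[(.585,.61),(-.03,0)],Ns=26,finish=None);print("disc",x,score(x))
E
```

```text
W (np.int32(1136), np.float64(1.1235402637754899), np.float64(0.0889494261379378), array([0.6355, 0.0637]), array([366.4701, 105.228 ]))
side (np.int32(100), np.float64(1.1399632507424438), np.float64(0.09070412054719532), array([0.6349, 0.0659]), array([264.32, 233.32]))
T0 (np.int32(145), np.float64(1.1441110074825682), np.float64(0.0891948491873463), array([0.6339, 0.0647]), array([307.7724, 197.2207]))
S0 (np.int32(99), np.float64(1.1378526085784526), np.float64(0.09074296531563396), array([0.6351, 0.0659]), array([264.2828, 233.2828]))
cell [ 0.6015 -0.0158  0.058 ] pegb W [ 0.6907 -0.058   0.093 ] T [ 0.6867 -0.0586  0.093 ] S [ 0.6863 -0.0539  0.093 ]
tab tri (array([0.6352, 0.0645, 0.051 ]), [array([-1. , -0.1]), array([ 0.1, -0.4]), array([0.4, 0. ])])
disc [ 0.599  -0.0168] -289.03934
```

>>> play_rows(claw=[1, 1, 1, 1, 1], delta_pos=[[0, 0.015, 0.07], [0, 0, 0.1], [0, 0, 0.1], [0, 0, 0.08], [0, 0, 0.02]], delta_rot=[[0, 0, 0], [0, 0, 0], [0, 0, 0], [0, 0, 0], [0, 0, 0]])

```text
time: 5.35
ee_pos: [0.5245, 0.0481, 0.1791]
eef_rot: [0.975, 0.222, -0.002, -0.0]
ft_force: [-0.7, -0.1, -0.9]
width: 0.0257
grip_force: 40.0
```

The axis refines to (0.5985, -0.0165), and the tab triangulates to z = 0.051, as expected. Next I work out the push arc.

```bash
sed -i 's/C=np.array(.*/C=np.array([.5985,-.0165])/' look.py
python3 - <<'E'
from look import *
s=r.read_state();p=s["ee_pos"];d=p[:2]-C;a0=np.arctan2(d[1],d[0]);print(np.degrees(a0),np.hypot(*d))
st=np.array([3,3,3,3,4,5,6,7, 8,9,9.5])/1000
a=a0+np.cumsum(st)/.1; z=p[2]+np.minimum(.004,np.cumsum(st)/2)
print(rows(s,np.c_[C[0]+.1*np.cos(a),C[1]+.1*np.sin(a),z]).tolist(),np.degrees(a[-1]))
E
```

```text
138.8785671797082 0.09818289403308468
[[-0.017, -0.002, -0.007], [-0.014, 0.007, -0.007], [-0.013, 0.007, -0.005], [-0.013, 0.007, 0.0], [-0.017, 0.01, 0.0], [-0.021, 0.014, 0.0], [-0.024, 0.018, 0.0], [-0.027, 0.023, 0.0], [-0.028, 0.028, 0.0], [-0.029, 0.034, 0.0], [-0.027, 0.039, 0.0]] 173.54251378512302
```

>>> play_rows(claw=[1, 1, 1, 1, 1, 1, 1, 1], delta_pos=[[-0.017, -0.002, -0.007], [-0.014, 0.007, -0.007], [-0.013, 0.007, -0.005], [-0.013, 0.007, 0], [-0.017, 0.01, 0], [-0.021, 0.014, 0], [-0.024, 0.018, 0], [-0.027, 0.023, 0]], delta_rot=[[0, 0, 0], [0, 0, 0], [0, 0, 0], [0, 0, 0], [0, 0, 0], [0, 0, 0], [0, 0, 0], [0, 0, 0]])

```text
time: 6.15
ee_pos: [0.5067, 0.022, 0.186]
eef_rot: [0.975, 0.224, 0.0, 0.0]
ft_force: [1.2, 0.1, -1.2]
width: 0.0259
grip_force: 40.0
```

>>> play_rows(claw=[1, 1, 1, 1, 1], delta_pos=[[-0.028, 0.028, 0], [-0.029, 0.034, 0], [-0.027, 0.039, 0], [0.01, -0.01, 0], [0.04, -0.04, -0.06]], delta_rot=[[0, 0, 0], [0, 0, 0], [0, 0, 0], [0, 0, 0], [0, 0, 0]])

```text
time: 6.65
ee_pos: [0.5045, 0.0094, 0.1972]
eef_rot: [0.975, 0.222, -0.001, -0.0]
ft_force: [0.2, 0.6, -1.2]
width: 0.026
grip_force: 40.0
```

```bash
cat > track.py <<'E'
from look import *
import os
def log(n=2):
    L=pickle.load(open("log.pkl","rb")) if os.path.exists("log.pkl") else []
    for k in range(n):
        for nm in("wrist","side"):
            s=r.read_state(); c=r.camera(nm); cam=wcam(s,c) if nm=="wrist" else c
            o=tab_seen(cam)
            if o: L.append((s["time"],o[1],o[0],nm)); print(nm,"%.2f a=%.3f area %d R %.3f"%(s["time"],o[1],o[0],o[2]))
            else: print(nm,"none")
    pickle.dump(L,open("log.pkl","wb")); pickle.dump((s,cam),open("last.pkl","wb"))
    s=r.read_state(); print(s["time"],s["ee_pos"],s["ft_force"]); return s,L
E
python3 - <<'E'
from track import *
log(2)
E
```

```text
wrist 6.65 a=1.853 area 1554 R 0.088
side 6.70 a=1.901 area 108 R 0.090
wrist 6.75 a=1.951 area 1463 R 0.088
side 6.80 a=1.996 area 104 R 0.090
6.85 [0.5058 0.0114 0.1986] [ 0.0539 -0.8221 -1.7252]
```

It is coasting at about 0.95 rad/s. Now I fit its motion and join the tab.

```bash
cat >> track.py <<'E'
from scipy.optimize import least_squares
def model(p,t,t0):
    a,w,k=p; b,c=k*.0941,k*.0235; t=np.asarray(t)-t0
    e=(1-np.exp(-b*t))/b
    return a+w*e-c/b*(t-e), (w+c/b)*np.exp(-b*t)-c/b
def plan(s,L,n=8,tj=.5,z=.203):
    L=[l for l in L if not(l[3]=="wrist" and l[2]<500)]   # skip half-hidden views
    t0=L[0][0]; t=np.array([l[0] for l in L]); a=np.unwrap([l[1] for l in L]); w=np.array([1. if l[3]=="wrist" else .6 for l in L])
    f=least_squares(lambda p:np.r_[(model(p,t,t0)[0]-a)*w/.01,(p[2]-1)/.2],[a[0],.95,1.])
    T=s["time"]; now,om=model(f.x,T,t0); print("fit",f.x,"tab %.3f w %.3f"%(now,om),"res",np.round(model(f.x,t,t0)[0]-a,3)[-6:])
    p=s["ee_pos"];d=p[:2]-C; la=np.arctan2(d[1],d[0]); dl=(la-now+np.pi)%(2*np.pi)-np.pi; R0=np.hypot(*d)
    tt=.1*np.arange(1,n+1); u=np.clip(tt/tj,0,1); g=1-u*u*(3-2*u)
    an=model(f.x,T+tt,t0)[0]+dl*g; R=.088+(R0-.088)*g; zz=z+(p[2]-z)*g
    tb=C+.088*np.array([np.cos(now),np.sin(now)]); print("offset to tab now mm",1000*np.hypot(*(p[:2]-tb)))
    print(rows(s,np.c_[C[0]+R*np.cos(an),C[1]+R*np.sin(an),zz]).tolist())
E
python3 - <<'E'
from track import *
s=r.read_state();plan(s,pickle.load(open("log.pkl","rb")),tj=.6)
E
```

```text
fit [1.8528 0.9776 1.0001] tab 2.046 w 0.955 res [ 0.     0.001 -0.001  0.002]
offset to tab now mm 72.68444319198592
[[-0.009, 0.015, -0.002], [0.024, -0.014, -0.004], [0.042, -0.025, -0.005], [0.043, -0.02, -0.005], [0.026, -0.007, -0.004], [-0.009, 0.01, -0.002], [-0.032, 0.023, -0.0], [-0.029, 0.025, -0.0]]
```

>>> play_rows(claw=[1, 1, 1, 1, 1, 1, 1, 1], delta_pos=[[0, 0.005, -0.002], [0.02, -0.01, -0.004], [0.037, -0.02, -0.005], [0.043, -0.02, -0.005], [0.026, -0.007, -0.004], [-0.009, 0.01, -0.002], [-0.032, 0.023, 0], [-0.029, 0.025, 0]], delta_rot=[[0, 0, 0], [0, 0, 0], [0, 0, 0], [0, 0, 0], [0, 0, 0], [0, 0, 0], [0, 0, 0], [0, 0, 0]])

```text
time: 7.65
ee_pos: [0.5154, 0.0131, 0.2023]
eef_rot: [0.975, 0.223, -0.0, 0.0]
ft_force: [-0.8, 0.4, -1.2]
width: 0.026
grip_force: 40.0
```

Run:
```python
from track import *
s,L=log(1);plan(s,L,tj=.4)
```

```text
wrist none
side 7.70 a=2.802 area 96 R 0.089
7.75 [0.5154 0.012  0.2024] [ 0.6469 -0.4622 -1.8066]
fit [1.8538 0.9615 1.0029] tab 2.845 w 0.842 res [ 0.001  0.001 -0.002  0.001  0.   ]
offset to tab now mm 2.965191402154318
[[-0.026, 0.029, -0.0], [-0.025, 0.033, -0.001], [-0.022, 0.035, -0.001], [-0.017, 0.034, -0.0], [-0.013, 0.033, 0.0], [-0.01, 0.033, 0.0], [-0.007, 0.033, 0.0], [-0.005, 0.033, 0.0]]
```

>>> play_rows(claw=[1, 1, 1, 1, 1, 1, 1, 1], delta_pos=[[-0.026, 0.029, 0], [-0.025, 0.033, 0], [-0.022, 0.035, 0], [-0.017, 0.034, 0], [-0.013, 0.033, 0], [-0.01, 0.033, 0], [-0.007, 0.033, 0], [-0.005, 0.033, 0]], delta_rot=[[0, 0, 0], [0, 0, 0], [0, 0, 0], [0, 0, 0], [0, 0, 0], [0, 0, 0], [0, 0, 0], [0, 0, 0]])

```text
time: 8.55
ee_pos: [0.5165, -0.0446, 0.2025]
eef_rot: [0.975, 0.224, 0.0, 0.0]
ft_force: [0.3, 0.2, -1.0]
width: 0.0258
grip_force: 40.0
```

Run:
```python
from track import *
s,L=log(1);plan(s,L,tj=.4)
```

```text
wrist none
side 8.60 a=-2.744 area 88 R 0.087
8.65 [ 0.5166 -0.0453  0.2023] [ 1.4082  0.4237 -1.1407]
fit [1.8532 0.9651 0.9675] tab 3.575 w 0.763 res [ 0.001  0.001 -0.002  0.001  0.006 -0.003]
offset to tab now mm 8.462867750493128
[[-0.004, 0.039, -0.001], [-0.0, 0.047, -0.001], [0.005, 0.047, -0.001], [0.008, 0.038, -0.001], [0.01, 0.03, 0.0], [0.012, 0.029, 0.0], [0.014, 0.028, 0.0], [0.015, 0.026, 0.0]]
```

>>> play_rows(claw=[1, 1, 1, 1, 1, 1, 1, 1], delta_pos=[[-0.004, 0.042, 0], [0, 0.047, 0], [0.005, 0.047, 0], [0.008, 0.038, 0], [0.01, 0.031, 0], [0.012, 0.03, 0], [0.014, 0.029, 0], [0.016, 0.028, 0]], delta_rot=[[0, 0, 0], [0, 0, 0], [0, 0, 0], [0, 0, 0], [0, 0, 0], [0, 0, 0], [0, 0, 0], [0, 0, 0]])

```text
time: 9.45
ee_pos: [0.5532, -0.0916, 0.2024]
eef_rot: [0.975, 0.224, 0.0, -0.0]
ft_force: [-0.4, 0.2, -1.6]
width: 0.0255
grip_force: 40.0
```

```bash
sed -i 's/for nm in("wrist","side")/for nm in CAMS/; s/^import os/import os\nCAMS=("side",)/' track.py
python3 - <<'E'
from track import *
s,L=log(1);plan(s,L,tj=.4)
E
```

```text
side 9.45 a=-2.106 area 85 R 0.085
9.5 [ 0.5537 -0.0923  0.2023] [-0.6013 -1.6379 -1.0577]
fit [1.8532 0.961  0.8974] tab 4.208 w 0.702 res [ 0.001 -0.002  0.     0.006  0.003 -0.004]
offset to tab now mm 2.600684868254051
[[0.019, 0.027, -0.0], [0.023, 0.027, -0.001], [0.024, 0.024, -0.001], [0.024, 0.021, -0.001], [0.023, 0.018, 0.0], [0.024, 0.016, 0.0], [0.025, 0.014, 0.0], [0.025, 0.012, 0.0]]
```

>>> play_rows(claw=[1, 1, 1, 1, 1, 1, 1, 1], delta_pos=[[0.019, 0.027, 0], [0.023, 0.027, 0], [0.024, 0.024, 0], [0.024, 0.021, 0], [0.024, 0.018, 0], [0.025, 0.016, 0], [0.026, 0.014, 0], [0.026, 0.012, 0]], delta_rot=[[0, 0, 0], [0, 0, 0], [0, 0, 0], [0, 0, 0], [0, 0, 0], [0, 0, 0], [0, 0, 0], [0, 0, 0]])

```text
time: 10.3
ee_pos: [0.6015, -0.1034, 0.2024]
eef_rot: [0.975, 0.223, 0.0, 0.0]
ft_force: [0.8, -0.1, -0.5]
width: 0.0259
grip_force: 40.0
```

Run:
```python
from track import *
s,L=log(1);plan(s,L,tj=.4)
```

```text
side 10.30 a=-1.529 area 79 R 0.085
10.35 [ 0.602  -0.1032  0.2023] [-0.8436  0.3521 -1.4748]
fit [1.8534 0.9582 0.8719] tab 4.784 w 0.642 res [-0.003 -0.     0.004  0.004 -0.002 -0.002]
offset to tab now mm 2.9898155841716734
[[0.027, 0.012, -0.001], [0.03, 0.012, -0.001], [0.031, 0.009, -0.001], [0.029, 0.006, -0.001], [0.027, 0.003, 0.0], [0.026, 0.001, 0.0], [0.026, -0.001, 0.0], [0.026, -0.002, 0.0]]
```

>>> play_rows(claw=[1, 1, 1, 1, 1, 1, 1, 1], delta_pos=[[0.027, 0.012, 0], [0.03, 0.012, 0], [0.031, 0.009, 0], [0.029, 0.006, 0], [0.027, 0.003, 0], [0.027, 0.001, 0], [0.027, -0.001, 0], [0.027, -0.002, 0]], delta_rot=[[0, 0, 0], [0, 0, 0], [0, 0, 0], [0, 0, 0], [0, 0, 0], [0, 0, 0], [0, 0, 0], [0, 0, 0]])

```text
time: 11.15
ee_pos: [0.6453, -0.0907, 0.2025]
eef_rot: [0.975, 0.224, 0.0, 0.0]
ft_force: [0.0, 0.3, -0.7]
width: 0.0259
grip_force: 40.0
```

Run:
```python
from track import *
s,L=log(1);plan(s,L,tj=.4)
```

```text
side 11.15 a=-1.019 area 72 R 0.085
11.2 [ 0.6458 -0.09    0.2024] [ 0.2578  0.5788 -1.2535]
fit [1.8531 0.9611 0.8917] tab 5.296 w 0.577 res [ 0.     0.006  0.005 -0.002 -0.006  0.003]
offset to tab now mm 1.1951764004134673
[[0.026, -0.003, -0.0], [0.026, -0.005, -0.001], [0.026, -0.006, -0.001], [0.024, -0.008, -0.0], [0.022, -0.009, 0.0], [0.021, -0.01, 0.0], [0.021, -0.011, 0.0], [0.02, -0.012, 0.0]]
```

>>> play_rows(claw=[1, 1, 1, 1, 1, 1, 1, 1], delta_pos=[[0.026, -0.003, 0], [0.026, -0.005, 0], [0.026, -0.006, 0], [0.024, -0.008, 0], [0.022, -0.009, 0], [0.021, -0.01, 0], [0.021, -0.011, 0], [0.021, -0.012, 0]], delta_rot=[[0, 0, 0], [0, 0, 0], [0, 0, 0], [0, 0, 0], [0, 0, 0], [0, 0, 0], [0, 0, 0], [0, 0, 0]])

```text
time: 12.0
ee_pos: [0.6732, -0.0628, 0.2025]
eef_rot: [0.975, 0.224, 0.0, 0.0]
ft_force: [0.1, 0.3, -0.6]
width: 0.0253
grip_force: 40.0
```

Run:
```python
from track import *
s,L=log(1);plan(s,L,tj=.4)
```

```text
side 12.00 a=-0.575 area 70 R 0.086
12.05 [ 0.6735 -0.0618  0.2024] [-0.3134  1.6534 -1.6909]
fit [1.8523 0.9677 0.9301] tab 5.743 w 0.509 res [ 0.009  0.008 -0.001 -0.009 -0.008  0.009]
offset to tab now mm 0.46185358355858935
[[0.019, -0.012, -0.0], [0.018, -0.013, -0.001], [0.017, -0.014, -0.001], [0.016, -0.015, -0.0], [0.015, -0.015, 0.0], [0.014, -0.016, 0.0], [0.013, -0.016, 0.0], [0.012, -0.016, 0.0]]
```

>>> play_rows(claw=[1, 1, 1, 1, 1, 1, 1, 1], delta_pos=[[0.019, -0.012, 0], [0.018, -0.013, 0], [0.017, -0.014, 0], [0.016, -0.015, 0], [0.015, -0.015, 0], [0.014, -0.016, 0], [0.013, -0.016, 0], [0.012, -0.016, 0]], delta_rot=[[0, 0, 0], [0, 0, 0], [0, 0, 0], [0, 0, 0], [0, 0, 0], [0, 0, 0], [0, 0, 0], [0, 0, 0]])

```text
time: 12.85
ee_pos: [0.6852, -0.0309, 0.2025]
eef_rot: [0.975, 0.224, 0.0, 0.0]
ft_force: [-1.0, 0.3, -2.0]
width: 0.0258
grip_force: 40.0
```

Run:
```python
from track import *
s,L=log(1);plan(s,L,tj=.4)
```

```text
side 12.85 a=-0.178 area 74 R 0.087
12.9 [ 0.6853 -0.03    0.2025] [ 0.0161  0.2993 -2.3839]
fit [1.8516 0.9728 0.9551] tab 6.137 w 0.447 res [ 0.012  0.001 -0.01  -0.012 -0.001  0.009]
offset to tab now mm 0.6934845665357182
[[0.011, -0.017, -0.0], [0.011, -0.017, -0.001], [0.01, -0.018, -0.001], [0.008, -0.017, -0.0], [0.007, -0.017, 0.0], [0.006, -0.017, 0.0], [0.006, -0.017, 0.0], [0.005, -0.017, 0.0]]
```

>>> play_rows(claw=[1, 1, 1, 1, 1, 1, 1, 1], delta_pos=[[0.011, -0.017, 0], [0.011, -0.017, 0], [0.01, -0.018, 0], [0.008, -0.017, 0], [0.007, -0.017, 0], [0.006, -0.017, 0], [0.006, -0.017, 0], [0.005, -0.017, 0]], delta_rot=[[0, 0, 0], [0, 0, 0], [0, 0, 0], [0, 0, 0], [0, 0, 0], [0, 0, 0], [0, 0, 0], [0, 0, 0]])

```text
time: 13.7
ee_pos: [0.6847, -0.0008, 0.2025]
eef_rot: [0.975, 0.223, 0.0, 0.0]
ft_force: [-0.1, 0.2, -0.5]
width: 0.0256
grip_force: 40.0
```

Run:
```python
from track import *
s,L=log(1);plan(s,L,tj=.4)
```

```text
side 13.70 a=0.165 area 77 R 0.088
13.75 [0.6846 0.0001 0.2025] [ 0.7397  1.2342 -2.3905]
fit [1.8507 0.9774 0.9755] tab 6.479 w 0.390 res [ 0.004 -0.009 -0.014 -0.006 -0.001  0.011]
offset to tab now mm 0.5965449319179704
[[0.004, -0.017, -0.0], [0.004, -0.017, -0.001], [0.003, -0.017, -0.001], [0.002, -0.016, -0.0], [0.001, -0.016, 0.0], [0.001, -0.016, 0.0], [0.0, -0.016, 0.0], [-0.0, -0.015, 0.0]]
```

One more stretch for margin, then up and back to the holder.

>>> play_rows(claw=[1, 1, 1, 1, 1, 1, 1, 1], delta_pos=[[0.004, -0.017, 0], [0.004, -0.017, 0], [0.003, -0.017, 0], [0.002, -0.016, 0], [0.001, -0.016, 0], [0.001, -0.016, 0], [0, -0.016, 0], [0, -0.015, 0]], delta_rot=[[0, 0, 0], [0, 0, 0], [0, 0, 0], [0, 0, 0], [0, 0, 0], [0, 0, 0], [0, 0, 0], [0, 0, 0]])

```text
time: 14.55
ee_pos: [0.676, 0.0239, 0.2025]
eef_rot: [0.975, 0.223, 0.0, 0.0]
ft_force: [0.5, -0.3, -2.5]
width: 0.0255
grip_force: 40.0
```

>>> play_rows(claw=[1, 1, 1, 1], delta_pos=[[0, -0.005, -0.08], [0, 0, -0.12], [0, 0, -0.1], [0, 0, 0]], delta_rot=[[0, 0, 0], [0, 0, 0], [0, 0, 0], [0, 0, 0]])

```text
time: 14.95
ee_pos: [0.6771, 0.0249, 0.2672]
eef_rot: [0.975, 0.223, 0.003, 0.0]
ft_force: [0.0, 1.0, -1.2]
width: 0.026
grip_force: 40.0
```

Run:
```python
from track import *
s,L=log(1)
p=s["ee_pos"];g=np.array([.5045,-.2627,p[2]])
u=np.array([.05,.15,.26,.38,.5,.62,.74,.85,.95,1]);print(rows(s,p+u[:,None]*(g-p)).tolist())
```

```text
side 14.95 a=0.569 area 84 R 0.089
15.0 [0.6765 0.0247 0.2649] [ 1.035   0.2561 -2.6377]
[[-0.07, 0.046, -0.0], [-0.14, 0.092, -0.0], [-0.154, 0.101, -0.0], [-0.168, 0.11, -0.0], [-0.168, 0.11, -0.0], [-0.168, 0.11, -0.0], [-0.168, 0.11, -0.0], [-0.154, 0.101, -0.0], [-0.14, 0.092, -0.0], [-0.07, 0.046, -0.0]]
```

>>> play_rows(claw=[1, 1, 1, 1, 1, 1, 1, 1], delta_pos=[[-0.07, 0.046, 0], [-0.14, 0.092, 0], [-0.154, 0.101, 0], [-0.168, 0.11, 0], [-0.168, 0.11, 0], [-0.168, 0.11, 0], [-0.168, 0.11, 0], [-0.154, 0.101, 0]], delta_rot=[[0, 0, 0], [0, 0, 0], [0, 0, 0], [0, 0, 0], [0, 0, 0], [0, 0, 0], [0, 0, 0], [0, 0, 0]])

```text
time: 15.8
ee_pos: [0.5268, -0.2221, 0.2616]
eef_rot: [0.975, 0.222, -0.001, -0.0]
ft_force: [-0.2, -0.6, -0.6]
width: 0.0257
grip_force: 40.0
```

>>> play_rows(claw=[1, 1, 1, 1], delta_pos=[[-0.14, 0.092, 0], [-0.07, 0.046, 0], [0, 0, 0], [0, 0, 0]], delta_rot=[[0, 0, 0], [0, 0, 0], [0, 0, 0], [0, 0, 0]])

```text
time: 16.2
ee_pos: [0.5029, -0.2627, 0.2619]
eef_rot: [0.975, 0.223, -0.0, -0.0]
ft_force: [0.0, 0.2, -1.9]
width: 0.0259
grip_force: 40.0
```

Run:
```python
from track import *
s=r.read_state();p=s["ee_pos"];print(s["time"],p,s["eef_rot"],s["ft_force"]); print(rows(s,[[.5045,-.2627,p[2]],[.5045,-.2627,.1375]]).tolist())
c=r.camera("wrist");cv2.imwrite("pics/w4.png",c["pixels"][100:400,120:520,::-1])
```

```text
16.2 [ 0.5029 -0.2627  0.2619] [ 0.9748  0.223  -0.0003 -0.0004] [ 0.027   0.2033 -1.9051]
[[0.007, 0.003, -0.0], [0.0, 0.001, 0.622]]
```

View pics/w4.png

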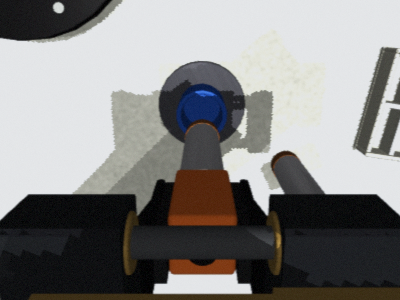

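The lamp end at (205,128) lines up with the cup at (203,108), as it did at pick-up. Lowering now.

>>> play_rows(claw=[1, 1, 1, 1, 1, 1, 1, 1], delta_pos=[[0.007, 0.003, 0.05], [0, 0, 0.1], [0, 0, 0.1], [0, 0, 0.1], [0, 0, 0.1], [0, 0, 0.1], [0, 0, 0.05], [0, 0, 0.02]], delta_rot=[[0, 0, 0], [0, 0, 0], [0, 0, 0], [0, 0, 0], [0, 0, 0], [0, 0, 0], [0, 0, 0], [0, 0, 0]])

```text
time: 17.05
ee_pos: [0.5049, -0.2616, 0.137]
eef_rot: [0.975, 0.224, -0.001, -0.001]
ft_force: [-0.3, 0.1, -1.3]
width: 0.0259
grip_force: 40.0
```

>>> play_rows(claw=[1, 1], delta_pos=[[0, 0, 0], [0, 0, 0]], delta_rot=[[0, 0, 0], [0, 0, 0]])

```text
time: 17.25
ee_pos: [0.5058, -0.2626, 0.1393]
eef_rot: [0.975, 0.224, 0.001, 0.0]
ft_force: [0.2, -0.6, -1.7]
width: 0.0258
grip_force: 40.0
```

>>> play_rows(claw=[1, 1, 1, 1], delta_pos=[[0, 0, 0.006], [0, 0, 0.004], [0, 0, 0], [0, 0, 0]], delta_rot=[[0, 0, 0], [0, 0, 0], [0, 0, 0], [0, 0, 0]])

```text
time: 17.65
ee_pos: [0.5052, -0.2627, 0.1366]
eef_rot: [0.975, 0.223, 0.0, 0.0]
ft_force: [-0.2, -0.9, -1.4]
width: 0.026
grip_force: 40.0
```

>>> play_rows(claw=[0.9, 0.6, 0.3, 0, 0, 0, 0, 0], delta_pos=[[0, 0, 0], [0, 0, 0], [0, 0, 0], [0, 0, 0], [0, 0, 0], [0, 0, 0], [0, 0, 0], [0, 0, 0]], delta_rot=[[0, 0, 0], [0, 0, 0], [0, 0, 0], [0, 0, 0], [0, 0, 0], [0, 0, 0], [0, 0, 0], [0, 0, 0]])

```text
time: 18.45
ee_pos: [0.5052, -0.2626, 0.1365]
eef_rot: [0.975, 0.224, 0.0, 0.0]
ft_force: [-0.7, -0.0, -0.7]
width: 0.0739
grip_force: 0.0
```

>>> play_rows(claw=[0, 0, 0, 0, 0, 0, 0, 0], delta_pos=[[0, 0, -0.05], [0, 0, -0.1], [0, 0, -0.15], [0, 0, -0.2], [0, 0, -0.2], [0, 0, -0.15], [0, 0, -0.05], [0, 0, 0]], delta_rot=[[0, 0, 0], [0, 0, 0], [0, 0, 0], [0, 0, 0], [0, 0, 0], [0, 0, 0], [0, 0, 0], [0, 0, 0]])

```text
time: 19.25
ee_pos: [0.5057, -0.2627, 0.3183]
eef_rot: [0.975, 0.224, 0.001, 0.001]
ft_force: [-0.5, 0.4, -0.5]
width: 0.0874
grip_force: 0.0
```

Run:
```python
from track import *
s=r.read_state();print(s["time"],s["ee_pos"],s["width"])
c,q,t=r.camera("wrist"),r.camera("side"),r.camera("top")
im=np.zeros((480,800,3),np.uint8); im[:,:480]=c["pixels"][:,80:560]
im[:240,480:]=q["pixels"][90:330,180:500];im[240:,480:]=t["pixels"][100:340,240:560]
cv2.imwrite("pics/w5.png",im[...,::-1]); pickle.dump((s,c,t,q),open("w5.pkl","wb"))
```

```text
19.25 [ 0.5057 -0.2627  0.3183] 0.08743374787737067
```

View pics/w5.png

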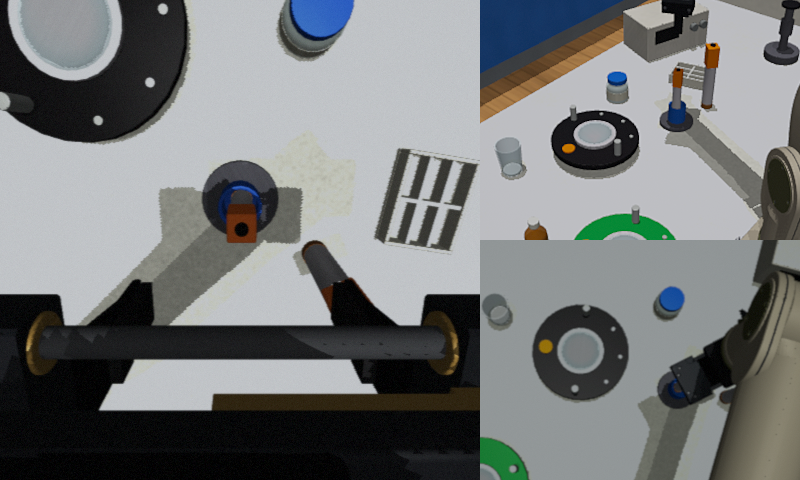

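The lamp stands upright in the cup, with its head hole at wrist pixel (321,229) and side (678,72) in the composite. The gripper is clear and the bystanders look unmoved. I'll check the position, then hand in.

Run:
```python
from track import *
s,c,t,q=pickle.load(open("w5.pkl","rb"));W=wcam(s,c)
X=trin([W,q],[(321,229),(378,159.5)])[0];print(X)
if abs(X[2]-.178)<.006 and np.hypot(X[0]-.5042,X[1]+.261)<.008: print(r.close_job())
```

```text
[ 0.5064 -0.2616  0.1792]
the job is handed in; nothing more can be done
None
```

I handed the job in without seeing the verdict. The turntable coasted from about 0.95 rad/s, the lamp held over the tab for more than 6 s, and it's back in its holder, released and upright, its top at about 179 mm (178 mm expected).

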